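# Roll the doming block to its hollowed face and lay it in the cradle

## Task

The six-sided wooden doming block lies with its row of hollows turned down and away to the right. Roll it over on the desk, one face at a time and letting it lie flat on each, without lifting it off the desk, until the hollows look straight up; then pick it up and lay it gently in the two-saddle metal cradle, seated fully between the cheeks of both saddles and centred endwise, hollows still up, and let go. Do not disturb the pliers, the round tin and the spool.

Things in the scene. Friction and masses are not known exactly. Their poses are not given: they have to be found in the camera images.
- block: Dark wooden regular hexagonal bar, 150 mm long, 60 mm across flats, 69 across edges, faces 34.6 wide, about 0.3 kg; five faces plain, one with a row of five round hollows. Origin at its centre (30 mm above what it lies flat on); x along it, z out of the hollowed face. Starts flat on the desk, x ahead within 35 deg, z to the right 30 deg below level: two 60 deg rolls to the left bring z up.
- block_face (a point): Centre of the block's hollowed face, 30 mm from its centre. The hollows are 16 to 8 mm wide and 4.5 deep, with pale floors; a pale line on each end of the block runs from the middle to this face. A one-face roll shifts the block 34.6 mm and lifts its centre to 34.6 on the way. Opposite slanting faces can be gripped with the gripper leaning 30 deg from vertical across the bar.
- cradle: Fixed metal cradle: dark base plate 140 x 100 x 8 mm with two aluminium saddles, 16 mm thick, centred at x = -55 and +55, 94 mm free between them. Origin under the plate's middle, on the desk; x along the trough, z up. Flat saddle floors 20 mm above the desk; cheeks rise outward at 60 deg to about 34 mm, following the block's lower slanting faces with 1 mm play.
- cradle_seat (a point): Where the seated block's centre belongs: 50 mm above the desk over the cradle's origin, the block lying along the cradle's x, either end first.
- pliers: Bystander: pliers with red handles, 148 mm long, 11 mm high, lying flat; origin at the centre of the underside. Leave alone.
- wax_tin: Bystander: round low tin with dark green lid, 63 mm across, 21 mm high; origin at the centre of the underside. Leave alone.
- spool_0: Bystander: upright spool of pale thread, 35 mm across, 44 mm high; origin at the centre of the underside. Leave alone.
Mind the look-alikes: they are no part of the job. Of the things shaped like the cradle, the metal one is meant.

How it is judged:
By the outcome, as a careful person would: the job done as asked, in the order asked, and still so for the second after the job is handed in, with the robot touching nothing.
It also fails if it takes over 72 s, if anything falls off the work surface, if the arm or the gripper's body presses on something with over 40 N, if the wrist force passes 120 N, or if a joint passes its speed limit or range.

## Robot

A 7-joint arm with a two-finger parallel gripper is mounted at the origin on a cart in front of the work surface, level with it; the furniture and walls round the work are solid. World frame = base frame: x ahead of the robot, y to its left, z up, the work surface at z = 0. Lengths are in m, angles in rad, forces in N, time in s.
With the tool pointing down it reaches from about 0.4 to 0.875 m from the base axis. Payload 6.5 kg.
Tool frame: the origin (TCP) lies midway between the tips of the shut fingers; the grasp point (between the pads) lies hold_point_z behind it (hold_point_z is the distance from the TCP to the grasp point, in m); z points along the fingers, y is the direction in which the jaws open and shut (so a half turn about z gives the same grasp; the last joint's range is limited). The gripper opens to 88 mm and grips with 3 to 60 N. Pads are 18 mm wide; open, the fingers measure 123 mm over their backs; the gripper's body (75 mm by 187 mm) begins 45 mm behind the grasp point.
Start: joints at [-1.333, 0.536, -0.004, 1.538, 0.003, 1.067, -0.071], TCP at [0.194, 0.62, 0.239] pointing down, gripper open.
Joint ranges: [-2.7, 2.7], [-0.37, 2.16], [-1.27, 1.26], [0.24, 2.4], [-1.31, 4.45], [0.19, 1.91], [-2.76, 2.76]. Speed limits (rad/s): [2.39, 2.39, 3.14, 3.14, 3.14, 3.14, 3.14].

## Interface

Orientations are given as a rotation vector (axis times angle).
In Python, from workcell import get_state, grab_frame, camera_info, finish_job, hold_point_z gives the robot as it stands.
- The arm moves only by the shell command python3 -m pendant 'ROWS' [FORCE]. ROWS is JSON, a list of rows, each a list of 5 numbers: the closure in counts, from 0 (fully open) to 255 (shut), then the shift along the tool's x, y, z in cm, then the turn about the tool's z in rad. In form: [[grip, tx, ty, tz, spin], ...]. A call has 1 to 10 rows; each row is the pose to reach, as a shift and turn from the pose measured when the call began, along the tool's axes at that moment; what a row does not reach only later rows make up. A row lasts 1/12 s, in which the tool goes at most 41.7 mm and 7.16 degrees, less where a joint would pass 70% of its speed; a pose out of reach is approached as far as the arm can. A call with a gripper value outside its range is refused whole. The fingers move at their own pace and stop on an object; FORCE is the grip in N (left out, the last holds). Time passes only in rows, so rows that repeat a pose let the fingers close. It gives the time, the measured TCP pose, the force and the opening at its end, in the units of the state.
- get_state(): the state, without advancing time (a new reading comes with each control period).
- grab_frame(name): name is "side" or "top" or "wrist"; returns the picture (384x512x3 uint8, red, green, blue); there is no depth.
- camera_info(name): a dict with "fx", "fy", "cx", "cy" (pixels), "rvec" (rotation vector, rad) and "tvec" (3), from world to camera coordinates, as OpenCV has them; the wrist camera has in their place "T_tool_cam" (4x4, takes a point from camera to tool coordinates, whose origin is the TCP and whose axes are the flange's). Camera axes: x right, y down, z forward; pixel columns grow to the right and rows downward; lengths in m; the calibration is good to about 2 mm. The wrist camera is an equidistant fisheye: a pixel r from the principal point sees the ray r / f radians off the axis. A picture is of the moment at which its call begins: read the wrist's pose just before it. camera_info takes no time and is no camera call.
- finish_job(): hands the job in, once; it reports no verdict.
The state is a dict: "time": time; "q": joint angles; "qvel": joint speeds; "joint_torque": joint torques, N m; "position": TCP position; "ee_rot": TCP orientation; "force": force on the tool from outside, world axes, zero at the start; "torque": the same for the moment, N m; "opening": opening from 0.0 (shut) to 1.0 (fully open).
Only numpy, scipy, OpenCV 4.12 (cv2) and the standard library are available. Lean on these libraries where they do the work, as an engineer would, in place of code of your own. Each camera call takes 0.05 s, during which the arm holds its last target. There are 200 camera calls.

## Working session

There is one attempt and no reset: what is moved stays moved. The work goes in short steps, Python scripts to look and compute and a shell command to move; the robot and the scene stay as the last step left them, time stands still between calls to the robot, and variables do not carry over. Pictures are saved under pics/ and viewed, about 8 in all and at most 12, crops included, and the job is handed in when it is done.

```bash
mkdir -p pics; ls
python3 - <<'E'
from workcell import *
import cv2,numpy as np
print(get_state(), hold_point_z if not callable(hold_point_z) else hold_point_z())
for n in ("top","side","wrist"):
    print(n,camera_info(n))
a=grab_frame("top");b=grab_frame("side");
cv2.imwrite("pics/top0.png",a[:,:,::-1]);cv2.imwrite("pics/side0.png",b[:,:,::-1])
cv2.imwrite("pics/top0b.png",cv2.resize(a[:,:,::-1],(800,600),interpolation=cv2.INTER_CUBIC))
cv2.imwrite("pics/side0b.png",cv2.resize(b[:,:,::-1],(800,600),interpolation=cv2.INTER_CUBIC))
E
```

```text
pics
{'time': 0.0, 'q': array([-1.33318803,  0.53716926, -0.00445377,  1.53881857,  0.00260142,
        1.06730906, -0.07125508]), 'qvel': array([ 2.44622238e-04,  1.50253692e-03,  3.41160604e-04,  2.71110604e-04,
       -4.74391326e-04,  3.15191436e-05, -1.78227448e-03]), 'joint_torque': array([-2.70355722e-04, -5.71011007e+01,  9.90759060e-01, -2.51592100e+01,
       -5.62568929e-02,  1.81370415e-02,  1.67154371e-04]), 'position': array([0.19428029, 0.61966322, 0.2378582 ]), 'ee_rot': array([-4.75319237e-01, -3.10528476e+00,  2.65878713e-03]), 'force': array([-0.05663213,  0.40170347, -0.94995412]), 'torque': array([-0.03425219, -0.02652141, -0.02700218]), 'opening': 1.0027290172009666} 0.0187
top {'fx': 369.4327733189124, 'fy': 369.4327733189124, 'cx': 256.6870145518255, 'cy': 187.50905668471125, 'rvec': array([ 2.09157109, -2.0912817 ,  0.25406117]), 'tvec': array([-0.00332859,  0.57934999,  1.04232998])}
side {'fx': 437.5020273864485, 'fy': 437.5020273864485, 'cx': 257.26826396758247, 'cy': 191.05326214793567, 'rvec': array([ 1.98256722, -0.37526931,  0.20018359]), 'tvec': array([-0.51642467,  0.13030281,  0.92183685])}
wrist {'fx': 297.3186396354542, 'fy': 297.3186396354542, 'cx': 249.50381024226996, 'cy': 186.33375779646676, 'T_tool_cam': array([[-1.04430891e-03, -9.65807737e-01, -2.59257256e-01,
         6.70124692e-02],
       [ 9.99999410e-01, -9.30938939e-04, -5.60062492e-04,
         1.27813768e-03],
       [ 2.99560013e-04, -2.59257688e-01,  9.65808139e-01,
        -1.46511618e-01],
       [ 0.00000000e+00,  0.00000000e+00,  0.00000000e+00,
         1.00000000e+00]])}
```

View pics/top0b.png

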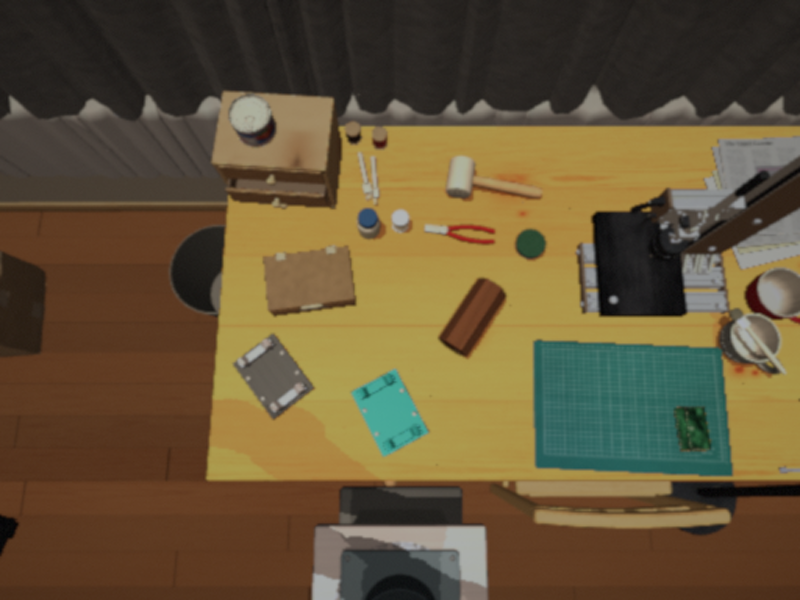

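View pics/side0b.png

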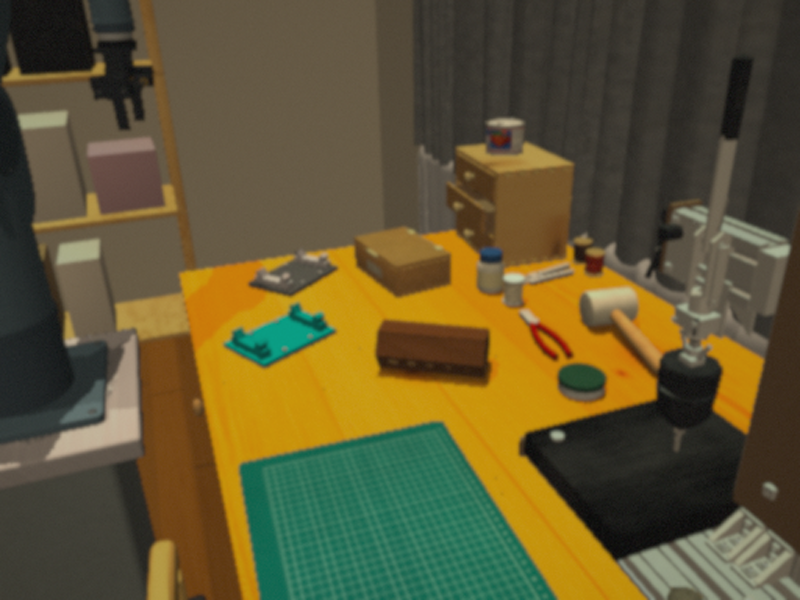

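Top view, in 800x600 pixels: the block is at (473,317). The candidate cradles are the dark plate with aluminium saddles at (273,375) and the teal plastic one at (390,412). The metal one is the one I want. The pliers are at (460,234), the tin at (531,243) and the spool at (401,221). I'll check the choice and the geometry in close crops.

```bash
cat > h.py <<'E'
import numpy as np,cv2
from workcell import *
def cam(n):
    c=camera_info(n);R=cv2.Rodrigues(c["rvec"])[0];return c,R,c["tvec"]
def px2w(n,u,v,z):
    c,R,t=cam(n);d=R.T@np.array([(u-c["cx"])/c["fx"],(v-c["cy"])/c["fy"],1]);o=-R.T@t
    return o+d*(z-o[2])/d[2]
def w2px(n,P):
    c,R,t=cam(n);p=R@np.asarray(P,float)+t;return np.array([c["fx"]*p[0]/p[2]+c["cx"],c["fy"]*p[1]/p[2]+c["cy"]])
def Rt(s=None):
    s=s or get_state();return cv2.Rodrigues(np.array(s["ee_rot"]))[0],s["position"]
E
python3 - <<'E'
from h import *
a=cv2.imread("pics/top0.png");b=cv2.imread("pics/side0.png")
c1=cv2.resize(a[205:285,140:210],None,fx=5,fy=5,interpolation=cv2.INTER_CUBIC) #350x400
c2=cv2.resize(a[165:245,270:340],None,fx=5,fy=5,interpolation=cv2.INTER_CUBIC)
c3=cv2.resize(b[195:255,225:335],None,fx=3.18,fy=3.18,interpolation=cv2.INTER_CUBIC)[:190,:350]
c4=cv2.resize(b[150:200,150:225],None,fx=4.5,fy=4,interpolation=cv2.INTER_CUBIC)[:190,:350]
c4=cv2.copyMakeBorder(c4,0,190-min(190,c4.shape[0]),0,350-c4.shape[1],cv2.BORDER_CONSTANT)
c3=cv2.copyMakeBorder(c3,0,190-c3.shape[0],0,350-c3.shape[1],cv2.BORDER_CONSTANT)
cv2.imwrite("pics/crop0.png",np.vstack([np.hstack([c1,c2]),np.hstack([c4,c3])]))
for u,v,z in((273,375,.008),(473,317,.06),(460,234,.005),(531,243,.02),(401,221,.044),(390,412,.008)): print(px2w("top",u*.64,v*.64,z).round(3))
E
```

```text
[0.428 0.249 0.008]
[ 0.534 -0.142  0.06 ]
[ 0.723 -0.127  0.005]
[ 0.698 -0.271  0.02 ]
[ 0.737 -0.003  0.044]
[0.357 0.018 0.008]
```

View pics/crop0.png

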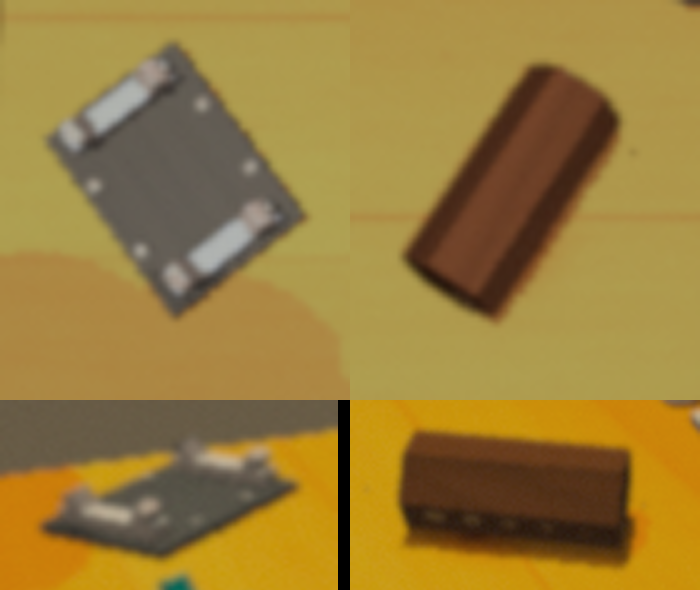

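The crops confirm the metal cradle: plate corners at crop (175,42), (305,215), (177,318) and (47,140). The block has its hollows on the lower right side. Next I'll compute the poses.

Run:
```python
from h import *
C=np.array([px2w("top",140+x/5-.4,205+y/5-.4,.008) for x,y in((175,42),(305,215),(177,318),(47,140))])
print(C.round(4),C.mean(0).round(4)); e=(C[0]-C[1])+(C[3]-C[2]); print(np.linalg.norm(e)/2,np.degrees(np.arctan2(e[1],e[0])))
print("w",np.linalg.norm(C[0]-C[3]),np.linalg.norm(C[1]-C[2]))
B=np.array([px2w("top",270+(x-350)/5-.4,165+y/5-.4,.03) for x,y in((528,70),(620,125),(497,320),(405,258))])
print(B.round(4),B.mean(0).round(4)); e=(B[0]-B[3])+(B[1]-B[2]); print(np.linalg.norm(e)/2,np.degrees(np.arctan2(e[1],e[0])),np.linalg.norm(B[0]-B[1]),np.linalg.norm(B[3]-B[2]))
# side check : project model corners
m=B.mean(0);th=np.arctan2(e[1],e[0])
for sx in(-1,1):
  for a in(0,60,120,180):
    p=m+np.array([np.cos(th),np.sin(th),0])*.075*sx+np.array([np.sin(th),-np.cos(th),0])*.0346*np.cos(np.radians(a))+np.array([0,0,1])*.0346*np.sin(np.radians(a))
    q=w2px("side",p); print(sx,a,((q-[225,195])*3.18+[350,400]).round(0), end=";")
R,p=Rt();print("\nR",R.round(3))
import math
print(w2px("top",[.53,.62,.24]))
```

```text
[[0.5126 0.2542 0.008 ]
 [0.4052 0.1687 0.008 ]
 [0.3434 0.2439 0.008 ]
 [0.4511 0.3302 0.008 ]] [0.4281 0.2493 0.008 ]
0.13766408549830314 38.612590663458384
w 0.09773149243989238 0.097290100510539
[[ 0.6184 -0.1558  0.03  ]
 [ 0.5828 -0.2121  0.03  ]
 [ 0.4607 -0.132   0.03  ]
 [ 0.4988 -0.0766  0.03  ]] [ 0.5401 -0.1441  0.03  ]
0.14471051813886482 -33.39525200158392 0.06662368379677167 0.06725072194419397
-1 0 [391. 500.];-1 60 [395. 449.];-1 120 [408. 426.];-1 180 [416. 453.];1 0 [613. 521.];1 60 [617. 468.];1 120 [623. 443.];1 180 [625. 470.];
R [[-0.954  0.299 -0.   ]
 [ 0.299  0.954 -0.001]
 [-0.    -0.001 -1.   ]]
[ 11.13261262 190.33351128]
```

```bash
python3 -m pendant '[[0,-2.5,-2.8,0,0.03],[0,-5,-5.6,0,0.06],[0,-7.5,-8.4,0,0.09],[0,-10,-11.2,0,0.12],[0,-12.5,-14,0,0.15],[0,-15,-16.8,0,0.18],[0,-17.5,-19.6,0,0.21],[0,-20,-22.4,0,0.24],[0,-22.5,-25.2,0,0.27],[0,-25,-28,0,0.28]]'; python3 -c "
from h import *
R,p=Rt();print(R.round(3),p, (R.T@(np.array([.545,-.147,.19])-p)*100).round(2),np.degrees(np.arctan2(R[1,1],R[0,1])),get_state()['q'].round(2))"
```

```text
time: 0.93
position: [0.3493, 0.2759, 0.2383]
ee_rot: [-0.906, -3.008, 0.003]
force: [0.9, 0.1, 0.1]
opening: 1.001
[[-0.834  0.552 -0.001]
 [ 0.552  0.834 -0.002]
 [-0.    -0.002 -1.   ]] [0.34933098 0.27585944 0.23829349] [-39.67 -24.44   4.88] 56.47362803846656 [-0.92  0.19  0.17  2.06 -0.04  0.9   0.26]
```

```bash
python3 -m pendant '[[0,-3.5,-2.2,0,0],[0,-7,-4.4,0.5,0],[0,-10.5,-6.6,1,0],[0,-14,-8.8,1.5,0],[0,-17.5,-11,2,0],[0,-21,-13.2,2.5,0],[0,-24.5,-15.4,3,0],[0,-28,-17.6,3.5,0],[0,-31.5,-19.8,4,0],[0,-35,-22,4.5,0]]' >/dev/null; python3 -m pendant '[[0,-2.5,-1.5,0,0],[0,-4.2,-2.3,0,0],[0,-4.2,-2.3,0,0],[0,-4.2,-2.3,0,0]]'; python3 -c "
from h import *
s=get_state();R,p=Rt(s);print(R.round(4),p,s['q'].round(2))
a=grab_frame('wrist');cv2.imwrite('pics/w1.png',a[:,:,::-1]);cv2.imwrite('pics/w1b.png',cv2.resize(a[:,:,::-1],(800,600),interpolation=cv2.INTER_CUBIC))
np.savez('w1.npz',R=R,p=p)"
```

```text
time: 2.1
position: [0.5413, -0.1447, 0.193]
ee_rot: [-0.908, -3.006, 0.003]
force: [-0.3, 0.3, -0.6]
opening: 0.996
[[-8.327e-01  5.537e-01 -1.900e-03]
 [ 5.537e-01  8.327e-01 -1.500e-03]
 [ 8.000e-04 -2.300e-03 -1.000e+00]] [ 0.54132245 -0.14474878  0.19302267] [-0.12  0.46  0.4   1.84 -0.22  0.89  1.36]
```

View pics/w1b.png

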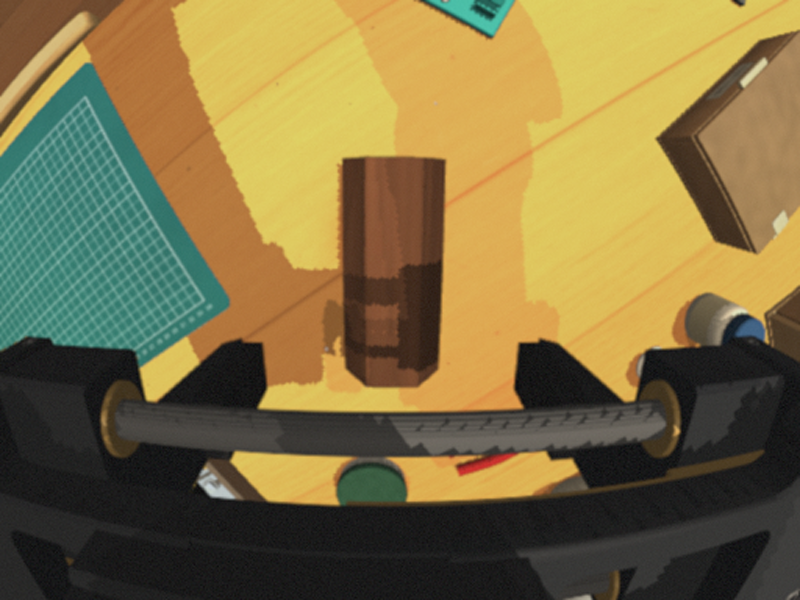

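The wrist view shows the block well aligned. Near-end edges are at (343,160) and (445,160). The far end of the top face is at (368,384) and (413,385). The fingers sit either side, at (265,360) and (515,360).

```bash
cat >> h.py <<'E'
def wr(u,v,z,R,p,tilt=None):
    c=camera_info("wrist");T=c["T_tool_cam"];x=(u-c["cx"])/c["fx"];y=(v-c["cy"])/c["fy"];r=np.hypot(x,y)
    d=np.array([np.sin(r)*x/r,np.sin(r)*y/r,np.cos(r)]);d=R@(T[:3,:3]@d);o=R@T[:3,3]+p
    return o+d*(z-o[2])/d[2]
E
python3 - <<'E'
from h import *
d=np.load("w1.npz");R,p=d["R"],d["p"]
for n,u,v,z in(("nearL30",343,160,.03),("nearR30",445,160,.03),("farL30",346,365,.03),("farR30",440,357,.03),("farL60",368,384,.06),("farR60",413,385,.06),("nearL60",365,157,.06),("nearR60",420,157,.06)):
    w=wr(u*.64-.2,v*.64-.2,z,R,p); print(n,w.round(4),"tool",(R.T@(w-p)*1000).round(1))
E
```

```text
nearL30 [ 0.4626 -0.1291  0.03  ] tool [ 74.1 -30.2 163.1]
nearR30 [ 0.4999 -0.073   0.03  ] tool [ 74.1  37.2 163. ]
farL30 [ 0.583  -0.2106  0.03  ] tool [-71.3 -31.4 163. ]
farR30 [ 0.6156 -0.1502  0.03  ] tool [-64.9  36.9 162.9]
farL60 [ 0.593  -0.1963  0.06  ] tool [-71.7 -14.  133. ]
farR60 [ 0.6103 -0.1717  0.06  ] tool [-72.5  16.1 132.9]
nearL60 [ 0.4709 -0.115   0.06  ] tool [ 75.  -14.  133.1]
nearR60 [ 0.489  -0.0878  0.06  ] tool [ 75.   18.7 133. ]
```

```bash
python3 -m pendant '[[0,0.1,0.25,2.5,0],[0,0.1,0.25,5,0],[0,0.1,0.25,7.5,0],[0,0.1,0.25,10,0],[0,0.1,0.25,12.5,0],[0,0.1,0.25,15,0],[0,0.1,0.25,16.5,0],[0,0.1,0.25,17.8,0],[0,0.1,0.25,17.8,0],[0,0.1,0.25,17.8,0]]' 20; python3 -c "
from h import *
s=get_state();R,p=Rt(s);print(R.round(4),p, s['opening'])"
```

```text
time: 2.98
position: [0.541, -0.1398, 0.0151]
ee_rot: [-0.903, -3.006, 0.001]
force: [0.6, 0.7, -0.2]
opening: 0.998
[[-8.344e-01  5.511e-01 -2.900e-03]
 [ 5.511e-01  8.344e-01 -1.000e-04]
 [ 2.400e-03 -1.700e-03 -1.000e+00]] [ 0.54102198 -0.13980094  0.01505189] 0.9977475408720052
```

```bash
python3 -m pendant '[[0,0,0.4,0,0],[0,0,0.8,0,0],[0,0,0.95,0,0],[0,0,1.05,-0.25,0],[0,0,1.25,-0.55,0],[0,0,1.5,-0.86,0],[0,0,1.7,-1.1,0],[0,0,1.7,-1.1,0]]'; python3 -c "
from h import *
s=get_state();R,p=Rt(s);np.savez('w2.npz',R=R,p=p)
a=grab_frame('wrist');b=grab_frame('side')[:,:,::-1]
a=cv2.resize(a[:,:,::-1],(480,360));b=cv2.resize(b[170:260,200:320],(480,360),interpolation=cv2.INTER_CUBIC)
cv2.imwrite('pics/m2.png',np.vstack([a,b])[:600] if 0 else cv2.resize(np.hstack([a,b]),(800,300)))"
```

```text
time: 3.65
position: [0.5509, -0.1255, 0.0267]
ee_rot: [-0.903, -3.007, 0.001]
force: [-1.4, -1.6, 1.2]
opening: 1.002
```

View pics/m2.png

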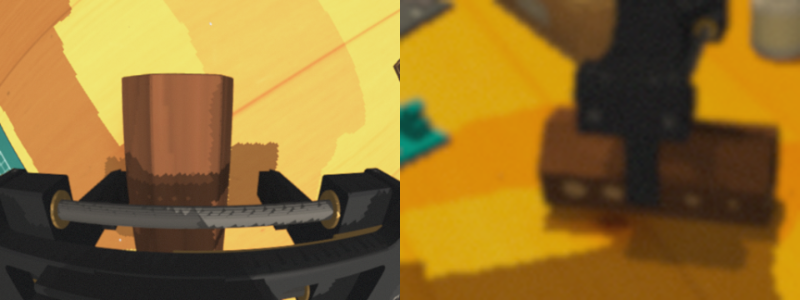

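The block looks tilted, with the hollows more visible and a shadow gap below it. The force is about 2 N. I'll continue the arc.

```bash
python3 -m pendant '[[0,0,0.25,-0.25,0],[0,0,0.55,-0.5,0],[0,0,0.9,-0.75,0],[0,0,1.25,-1.0,0],[0,0,1.6,-1.1,0],[0,0,1.8,-1.1,0],[0,0,2.0,-1.1,0],[0,0,2.0,-1.1,0],[0,0,2.0,-1.1,0]]'; python3 -c "
from h import *
s=get_state();R,p=Rt(s);np.savez('w3.npz',R=R,p=p);print(p)
a=grab_frame('wrist');b=grab_frame('side')[:,:,::-1]
a=cv2.resize(a[:,:,::-1],(480,360));b=cv2.resize(b[170:260,200:320],(480,360),interpolation=cv2.INTER_CUBIC)
cv2.imwrite('pics/m3.png',cv2.resize(np.hstack([a,b]),(800,300)))"
```

```text
time: 4.5
position: [0.5615, -0.1089, 0.0371]
ee_rot: [-0.903, -3.006, 0.002]
force: [0.2, 0.6, -0.9]
opening: 1.001
[ 0.56154918 -0.10894247  0.03707216]
```

View pics/m3.png

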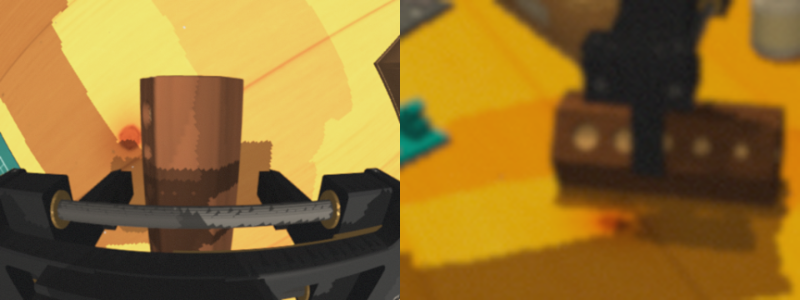

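One roll is done: the hollows now face up and to the right, and the block lies flat with its near-end edges at (140,77) and (243,77) in the picture. I'll measure it relative to the tool.

Run:
```python
from h import *
d=np.load("w3.npz");R,p=d["R"],d["p"]
for n,u,v,z in(("L30",140,78,.03),("R30",243,78,.03),("L60",152,77,.06),("R60",228,77,.06)):
    w=wr(u*1.28,v*1.28,z,R,p); print(n,w.round(4),"tool",(R.T@(w-p)*1000).round(1))
```

```text
L30 [ 0.4814 -0.0986  0.03  ] tool [ 72.6 -35.5   7.3]
R30 [ 0.5192 -0.0417  0.03  ] tool [72.3 32.8  7.2]
L60 [ 0.4896 -0.0875  0.06  ] tool [ 71.9 -21.8 -22.7]
R60 [ 0.512 -0.054  0.06 ] tool [ 71.6  18.5 -22.8]
```

```bash
python3 -m pendant '[[0,-0.2,-0.1,0.6,0],[0,-0.2,-0.1,1.2,0],[0,-0.2,-0.1,1.8,0],[0,-0.2,-0.1,2.2,0],[0,-0.2,-0.1,2.2,0],[0,-0.2,-0.1,2.2,0]]'; python3 -m pendant '[[0,0,0.4,0,0],[0,0,0.8,0,0],[0,0,1.0,0,0],[0,0,1.1,-0.25,0],[0,0,1.3,-0.55,0],[0,0,1.55,-0.86,0],[0,0,1.75,-1.1,0],[0,0,1.75,-1.1,0]]';python3 -m pendant '[[0,0,0.25,-0.25,0],[0,0,0.55,-0.5,0],[0,0,0.9,-0.75,0],[0,0,1.25,-1.0,0],[0,0,1.6,-1.1,0],[0,0,1.8,-1.1,0],[0,0,2.0,-1.1,0],[0,0,2.0,-1.1,0],[0,0,2.0,-1.1,0]]'; python3 -c "
from h import *
s=get_state();R,p=Rt(s);np.savez('w4.npz',R=R,p=p);print(p)
a=grab_frame('wrist');b=grab_frame('side')[:,:,::-1]
a=cv2.resize(a[:,:,::-1],(480,360));b=cv2.resize(b[170:260,200:320],(480,360),interpolation=cv2.INTER_CUBIC)
cv2.imwrite('pics/m4.png',cv2.resize(np.hstack([a,b]),(800,300)))"
```

```text
time: 5.1
position: [0.5621, -0.1112, 0.0146]
ee_rot: [-0.903, -3.005, 0.002]
force: [0.4, -0.3, -0.0]
opening: 0.998
time: 5.77
position: [0.5722, -0.0963, 0.0263]
ee_rot: [-0.903, -3.006, 0.002]
force: [-1.0, -1.0, 1.0]
opening: 1.004
time: 6.52
position: [0.5832, -0.0795, 0.0371]
ee_rot: [-0.903, -3.006, 0.002]
force: [-0.6, 0.7, -0.2]
opening: 0.997
[ 0.58317967 -0.07952596  0.03707198]
```

View pics/m4.png

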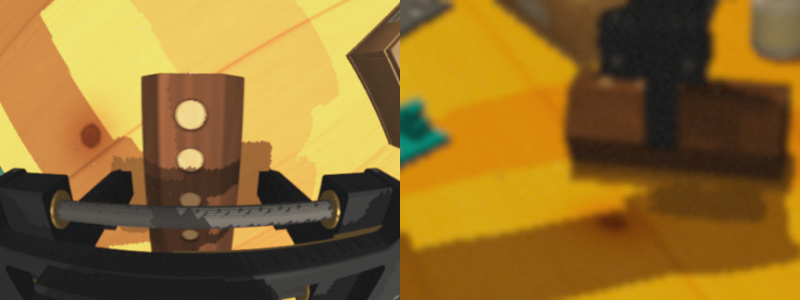

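```bash
python3 -m pendant '[[0,-0.25,-0.1,0.6,0],[0,-0.25,-0.1,1.2,0],[0,-0.25,-0.1,1.8,0],[0,-0.25,-0.1,2.4,0],[0,-0.25,-0.1,2.5,0],[0,-0.25,-0.1,2.5,0],[0,-0.25,-0.1,2.5,0]]'; python3 -m pendant '[[60,0,0,0,0],[90,0,0,0,0],[140,0,0,0,0],[140,0,0,0,0],[140,0,0,0,0],[140,0,0,0,0],[140,0,0,0,0],[140,0,0,0,0]]' 25; python3 -m pendant '[[140,0,0,-0.5,0],[140,0,0,-1,0],[140,0,0,-2,0],[140,0,0,-3,0],[140,0,0,-4,0],[140,0,0,-6,0],[140,0,0,-8,0],[140,0,0,-10,0],[140,0,0,-10,0],[140,0,0,-10,0]]'; python3 -c "
from h import *
s=get_state();R,p=Rt(s);np.savez('w5.npz',R=R,p=p);print(p,R.round(3),s['q'].round(2))
a=grab_frame('wrist');b=grab_frame('side')[:,:,::-1]
a=cv2.resize(a[:,:,::-1],(480,360));b=cv2.resize(b[110:260,160:360],(480,360),interpolation=cv2.INTER_CUBIC)
cv2.imwrite('pics/m5.png',cv2.resize(np.hstack([a,b]),(800,300)))"
```

```text
time: 7.2
position: [0.5844, -0.0821, 0.012]
ee_rot: [-0.903, -3.005, 0.002]
force: [-0.0, 0.4, -0.1]
opening: 0.999
time: 7.87
position: [0.5845, -0.0823, 0.0122]
ee_rot: [-0.904, -3.006, 0.002]
force: [-1.4, -0.3, 5.2]
opening: 0.767
time: 8.7
position: [0.5857, -0.0822, 0.1134]
ee_rot: [-0.904, -3.008, 0.001]
force: [-0.3, 0.6, -3.5]
opening: 0.766
[ 0.58573546 -0.08215987  0.11343514] [[-0.834  0.551 -0.001]
 [ 0.551  0.834 -0.001]
 [ 0.    -0.001 -1.   ]] [-0.2   0.62  0.36  1.8  -0.3   0.77  1.3 ]
```

View pics/m5.png

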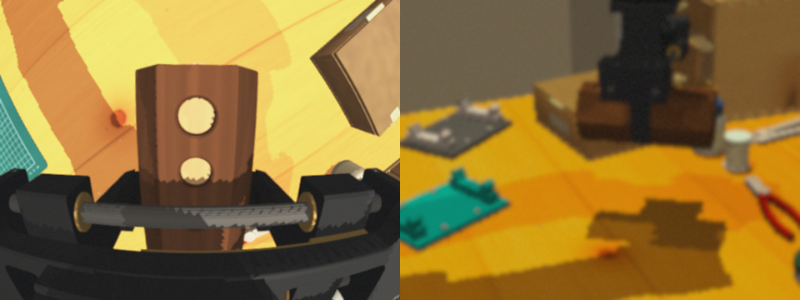

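```bash
python3 - <<'E'
from h import *
d=np.load("w5.npz");R,p=d["R"],d["p"]
for n,u,v,z in(("L30",137,72,.1312),("R30",257,72,.1312),("L60",157,66,.1612),("R60",236,66,.1612)):
    w=wr(u*1.28,v*1.28,z,R,p); print(n,"tool",(R.T@(w-p)*1000).round(1))
E
python3 -m pendant '[[140,1,0.6,-1,0],[140,2.5,1.6,-2,-0.05],[140,4.5,2.8,-3,-0.12],[140,7,4.3,-4,-0.2],[140,9.5,5.8,-5,-0.3],[140,12,7.3,-6,-0.4],[140,14.5,8.8,-6,-0.5],[140,17,10.3,-6,-0.6],[140,19.5,11.8,-6,-0.7],[140,21.5,13,-6,-0.8]]'; python3 -c "
from h import *
R,p=Rt();print(p,(R.T@(np.array([.428,.249,.175])-p)*100).round(2),np.degrees(np.arctan2(R[1,1],R[0,1])),get_state()['q'].round(2))"
```

```text
L30 tool [ 75.2 -31.3 -17.7]
R30 tool [ 75.3  35.7 -17.8]
L60 tool [ 75.6 -15.  -47.7]
R60 tool [ 75.6  18.4 -47.8]
time: 9.63
position: [0.4742, 0.1477, 0.1716]
ee_rot: [0.349, -3.115, -0.001]
force: [0.8, -0.2, -4.3]
opening: 0.766
[0.47422223 0.14767681 0.17156545] [ 2.27 10.9  -0.31] 102.78500537868128 [-0.53  0.38  0.17  2.   -0.09  0.78  1.49]
```

```bash
python3 -m pendant '[[140,0.4,2,0,-0.08],[140,0.9,4.2,0,-0.17],[140,1.3,6.4,0,-0.26],[140,1.8,8.6,0,-0.35],[140,2.1,10,0,-0.42],[140,2.2,10.8,0,-0.45],[140,2.2,10.8,0,-0.45],[140,2.2,10.8,0,-0.45]]'; python3 -c "
from h import *
s=get_state();R,p=Rt(s);np.savez('w6.npz',R=R,p=p);print(p,np.degrees(np.arctan2(R[1,1],R[0,1])),s['q'].round(2))
a=grab_frame('wrist')[:,:,::-1];cv2.imwrite('pics/w6.png',a);cv2.imwrite('pics/w6b.png',cv2.resize(a,(800,600),interpolation=cv2.INTER_CUBIC))"
```

```text
time: 10.3
position: [0.4286, 0.2476, 0.1716]
ee_rot: [1.033, -2.959, -0.002]
force: [0.2, -0.8, -3.4]
opening: 0.766
[0.42860069 0.24758381 0.17157635] 128.4835981174461 [-0.64  0.37  0.03  2.   -0.02  0.78  1.65]
```

View pics/w6b.png

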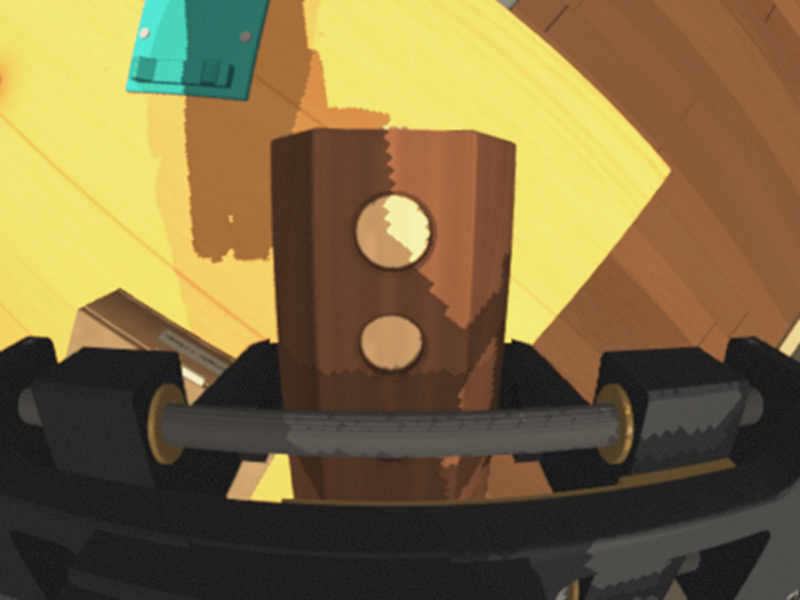

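The block hides the cradle completely from here. I'll step aside to see it from near.

```bash
python3 -m pendant '[[140,-1.5,-2.2,0,0],[140,-3.2,-4.8,0,0],[140,-4.8,-7.2,0,0],[140,-6.4,-9.6,0,0],[140,-7.6,-11.4,0,0],[140,-8,-12,0,0],[140,-8,-12,0,0],[140,-8,-12,0,0]]'; python3 -c "
from h import *
s=get_state();R,p=Rt(s);np.savez('w7.npz',R=R,p=p);print(p,R.round(4),s['q'].round(2))
a=grab_frame('wrist')[:,:,::-1];cv2.imwrite('pics/w7.png',a)
from h import w2px
c=camera_info('wrist');T=c['T_tool_cam']
q=T[:3,:3].T@(R.T@(np.array([.428,.249,.01])-p)-T[:3,3]);r=np.hypot(q[0],q[1]);th=np.arctan2(r,q[2]);u=c['cx']+c['fx']*th*q[0]/r;v=c['cy']+c['fy']*th*q[1]/r
print(u,v)
u0=int(max(0,min(512-200,u-100)));v0=int(max(0,min(384-150,v-75)));print(u0,v0)
cv2.imwrite('pics/w7b.png',cv2.resize(a[v0:v0+150,u0:u0+200],(800,600),interpolation=cv2.INTER_CUBIC))"
```

```text
time: 11.02
position: [0.5655, 0.2019, 0.1702]
ee_rot: [1.028, -2.96, -0.002]
force: [-0.1, -0.1, -4.0]
opening: 0.77
[0.56549379 0.20194747 0.17024365] [[-0.7846 -0.6199 -0.0085]
 [-0.6199  0.7847 -0.0018]
 [ 0.0078  0.0039 -1.    ]] [-0.46  0.54  0.06  1.73 -0.05  0.89  1.86]
361.8664425504827 101.1606250250171
261 26
```

View pics/w7b.png

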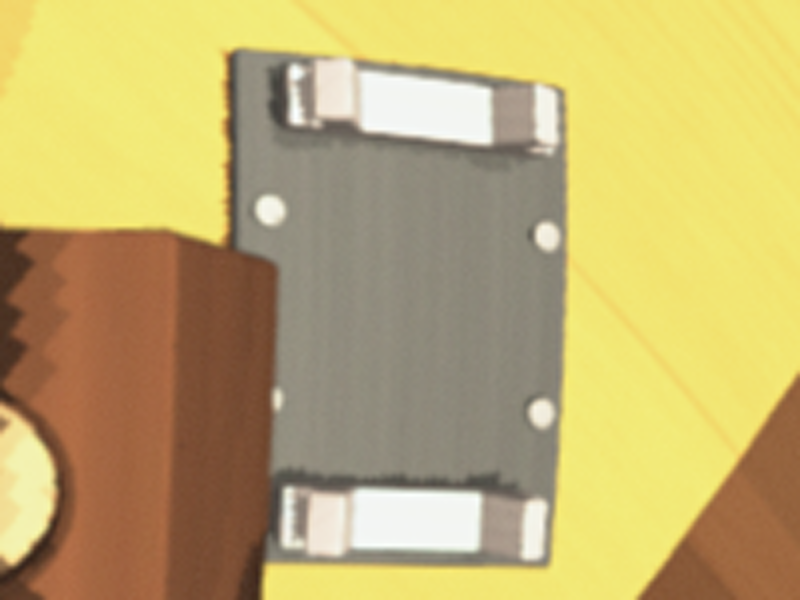

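Close view: saddle floors at crop corners (360,68), (493,85), (493,147), (357,122) and (356,485), (480,490), (480,553), (353,550). Plate corners at (235,50), (566,90) and (550,566). Next I'll compute the cradle pose.

Run:
```python
from h import *
d=np.load("w7.npz");R,p=d["R"],d["p"]
W=lambda x,y,z:wr(261+x/4-.4,26+y/4-.4,z,R,p)
A=np.array([W(x,y,.02) for x,y in((360,68),(493,85),(493,147),(357,122))]);B=np.array([W(x,y,.02) for x,y in((356,485),(480,490),(480,553),(353,550))])
a,b=A.mean(0),B.mean(0);e=b-a
print(a.round(4),b.round(4),"centre",((a+b)/2).round(4),np.linalg.norm(e),"yaw",np.degrees(np.arctan2(e[1],e[0])))
P=[W(x,y,.008) for x,y in((235,50),(566,90),(550,566))]
print("plate c",((P[0]+P[2])/2).round(4),np.linalg.norm(P[0]-P[1]),np.linalg.norm(P[2]-P[1]),np.degrees(np.arctan2(*(P[1]-P[2])[1::-1])))
# top cam: saddle floors in crop0 (x5)
t=lambda x,y,z:px2w("top",140+x/5-.4,205+y/5-.4,z)
a,b=[np.mean([t(x,y,.02) for x,y in q],0) for q in([(86,123),(137,84),(147,96),(95,136)],[(190,258),(242,218),(250,231),(200,272)])]
e=a-b;print("top",((a+b)/2).round(4),np.linalg.norm(e),np.degrees(np.arctan2(e[1],e[0])))
R,p=Rt();
for c in((.428,.249),):
  print((R.T@(np.array([*c,.17])-p)*100).round(2))
```

```text
[0.3849 0.2181 0.02  ] [0.4716 0.287  0.02  ] centre [0.4283 0.2525 0.02  ] 0.11072830026108878 yaw 38.468854865834
plate c [0.429  0.2526 0.008 ] 0.09873609002018352 0.13793835096005289 -141.76534780588628
top [0.4274 0.2513 0.02  ] 0.10650250108079909 39.7289589643414
[ 7.85 12.13  0.15]
```

```bash
python3 -m pendant '[[140,1.5,2.4,0,0],[140,3,4.8,0,0],[140,4.6,7.3,0,0],[140,6.2,9.8,0,0],[140,7.2,11.5,0,0],[140,7.65,12.3,0,0],[140,7.65,12.3,0,0],[140,7.65,12.3,0,0]]'; python3 -m pendant '[[140,0,0,2,0],[140,0,0,4,0],[140,0,0,6,0],[140,0,0,8,0],[140,0,0,10,0],[140,0,0,11,0],[140,0,0,11.5,0],[140,0,0,11.5,0],[140,0,0,11.5,0]]'; python3 -c "
from h import *
R,p=Rt();print(p,R.round(4),(R.T@(np.array([.4292,.2508,.042])-p)*100).round(2),get_state()['force'],get_state()['torque'])"
```

```text
time: 11.73
position: [0.4288, 0.2517, 0.1718]
ee_rot: [1.032, -2.959, -0.002]
force: [0.9, 0.0, -2.6]
opening: 0.771
time: 12.48
position: [0.4289, 0.2516, 0.0573]
ee_rot: [1.031, -2.96, -0.002]
force: [0.5, 0.1, -3.6]
opening: 0.764
[0.42887702 0.25162825 0.05734799] [[-7.835e-01 -6.213e-01 -6.800e-03]
 [-6.213e-01  7.836e-01 -8.000e-04]
 [ 5.800e-03  3.700e-03 -1.000e+00]] [ 0.02 -0.09  1.53] [ 0.52838429  0.09460734 -3.58736583] [ 0.03867835 -0.01013498  0.04273152]
```

```bash
python3 -m pendant '[[140,0,-0.05,0.5,0],[140,0,-0.05,1,0],[140,0,-0.05,1.4,0],[140,0,-0.05,1.7,0],[140,0,-0.05,1.7,0]]'; python3 -m pendant '[[140,0,0,0.1,0],[140,0,0,0.2,0],[140,0,0,0.3,0],[140,0,0,0.4,0],[140,0,0,0.4,0]]'; python3 -m pendant '[[140,0,0,0.1,0],[140,0,0,0.2,0],[140,0,0,0.2,0]]';  python3 -c "
from h import *
R,p=Rt();print(p,get_state()['force'],R.T@get_state()['force'],get_state()['torque'])
a=grab_frame('side')[:,:,::-1];b=grab_frame('top')[:,:,::-1]
a=cv2.resize(a[110:200,130:250],(400,300),interpolation=cv2.INTER_CUBIC);b=cv2.resize(b[195:285,120:240],(400,300),interpolation=cv2.INTER_CUBIC)
cv2.imwrite('pics/m8.png',np.hstack([a,b]))"
```

```text
time: 12.9
position: [0.4287, 0.251, 0.0398]
ee_rot: [1.031, -2.959, -0.002]
force: [-0.6, 0.1, -3.4]
opening: 0.767
time: 13.32
position: [0.4286, 0.251, 0.0356]
ee_rot: [1.031, -2.959, -0.002]
force: [-0.1, -1.0, -3.9]
opening: 0.766
time: 13.57
position: [0.4284, 0.251, 0.0335]
ee_rot: [1.031, -2.959, -0.002]
force: [-0.0, -0.6, -3.3]
opening: 0.768
[0.42844148 0.25095228 0.03350135] [-0.02232551 -0.61421939 -3.27856185] [ 0.3756264  -0.47980136  3.27954679] [0.02374038 0.04299979 0.00859403]
```

```bash
python3 -m pendant '[[140,0,0,0.05,0],[140,0,0,0.1,0],[140,0,0,0.1,0]]'; python3 -m pendant '[[140,0,0,0.04,0],[140,0,0,0.08,0],[140,0,0,0.08,0]]'
```

```text
time: 13.92
position: [0.4285, 0.251, 0.0326]
ee_rot: [1.031, -2.959, -0.002]
force: [0.7, -0.4, -2.6]
opening: 0.767
time: 14.17
position: [0.4285, 0.2511, 0.0322]
ee_rot: [1.031, -2.959, -0.002]
force: [-1.6, -0.4, 4.8]
opening: 0.773
```

View pics/m8.png

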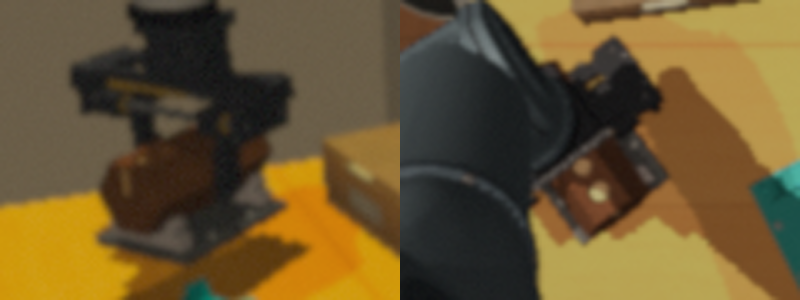

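Contact is at exactly the seat height (TCP at 0.0322), with the force reversing to +4.8 N. I'll release gently, rise, and look.

```bash
python3 -m pendant '[[50,0,0,0,0],[40,0,0,0,0],[20,0,0,0,0],[0,0,0,0,0],[0,0,0,0,0],[0,0,0,0,0],[0,0,0,0,0]]'; python3 -m pendant '[[0,0,0,-1,0],[0,0,0,-2.5,0],[0,0,0,-5,0],[0,0,0,-8,0],[0,0,0,-11,0],[0,0,0,-14,0],[0,0,0,-17,0],[0,0,0,-17,0]]'; python3 -m pendant '[[0,-2,0,0,0],[0,-4,0,0,0],[0,-6,0,0,0],[0,-8,0,0,0],[0,-8,0,0,0],[0,-8,0,0,0]]';python3 -c "
from h import *
s=get_state();R,p=Rt(s);np.savez('w9.npz',R=R,p=p);print(p)
a=grab_frame('wrist')[:,:,::-1];cv2.imwrite('pics/w9.png',a)
b=grab_frame('side')[:,:,::-1]
cv2.imwrite('pics/w9b.png',np.hstack([cv2.resize(a[40:240,130:330],(400,400),interpolation=cv2.INTER_CUBIC),cv2.resize(b[130:210,140:220],(400,400),interpolation=cv2.INTER_CUBIC)]))"
```

```text
time: 14.75
position: [0.4286, 0.251, 0.0322]
ee_rot: [1.031, -2.959, -0.002]
force: [-0.0, 0.0, 0.5]
opening: 0.995
time: 15.42
position: [0.4328, 0.253, 0.2082]
ee_rot: [-1.033, 2.965, 0.006]
force: [0.4, 0.7, 0.1]
opening: 0.999
time: 15.92
position: [0.4954, 0.3027, 0.2083]
ee_rot: [-1.033, 2.966, 0.006]
force: [-0.5, -0.6, -0.9]
opening: 0.999
[0.49536392 0.30266663 0.2083054 ]
```

View pics/w9b.png

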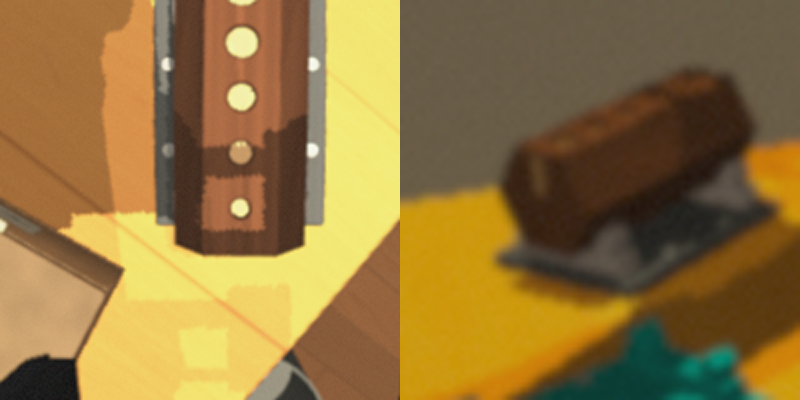

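The block is seated with its hollows up. The viewer limit is reached, so I'll check the endwise centring numerically.

Run:
```python
from h import *
d=np.load("w9.npz");R,p=d["R"],d["p"];a=cv2.imread("pics/w9.png").astype(int)
for u in(213,235,265,286): print(u,[(v,*a[v,u]) for v in range(0,60,2)][:30:1] if u in(213,286) else [(v,a[v,u,2]) for v in range(0,60,2)])
T=lambda x,y,z:(R.T@(wr(130+x/2-.25,40+y/2-.25,z,R,p)-p)*1000).round(1)
for n,x,y,z in(("plateL",160,224,.008),("plateR",322,224,.008),("blkL",175,243,.05),("blkR",305,245,.05),("top",240,256,.08),("topL",203,256,.08),("topR",277,256,.08)):print(n,T(x,y,z))
```

```text
213 [(0, np.int64(117), np.int64(230), np.int64(242)), (2, np.int64(117), np.int64(231), np.int64(242)), (4, np.int64(116), np.int64(230), np.int64(243)), (6, np.int64(114), np.int64(228), np.int64(242)), (8, np.int64(114), np.int64(230), np.int64(242)), (10, np.int64(119), np.int64(233), np.int64(243)), (12, np.int64(117), np.int64(233), np.int64(243)), (14, np.int64(112), np.int64(225), np.int64(243)), (16, np.int64(112), np.int64(225), np.int64(242)), (18, np.int64(123), np.int64(236), np.int64(243)), (20, np.int64(122), np.int64(236), np.int64(242)), (22, np.int64(121), np.int64(235), np.int64(242)), (24, np.int64(123), np.int64(236), np.int64(243)), (26, np.int64(122), np.int64(236), np.int64(242)), (28, np.int64(113), np.int64(227), np.int64(240)), (30, np.int64(118), np.int64(233), np.int64(242)), (32, np.int64(118), np.int64(233), np.int64(242)), (34, np.int64(117), np.int64(233), np.int64(242)), (36, np.int64(113), np.int64(143), np.int64(152)), (38, np.int64(122), np.int64(132), np.int64(137)), (40, np.int64(123), np.int64(134), np.int64(139)), (42, np.int64(121), np.int64(
[... 2697 characters left out ...]
int64(142)), (40, np.int64(126), np.int64(138), np.int64(145)), (42, np.int64(130), np.int64(143), np.int64(147)), (44, np.int64(128), np.int64(140), np.int64(145)), (46, np.int64(128), np.int64(141), np.int64(145)), (48, np.int64(128), np.int64(142), np.int64(146)), (50, np.int64(125), np.int64(138), np.int64(143)), (52, np.int64(125), np.int64(137), np.int64(142)), (54, np.int64(127), np.int64(141), np.int64(145)), (56, np.int64(124), np.int64(137), np.int64(142)), (58, np.int64(125), np.int64(138), np.int64(143))]
plateL [ 15.1 -45.9 200.1]
plateR [ 15.   49.9 200.4]
blkL [ 11.1 -32.5 158.2]
blkR [ 10.   35.4 158.4]
top [ 10.1   1.4 128.3]
topL [ 10.2 -16.1 128.2]
topR [ 10.1  18.8 128.3]
```

Run:
```python
from h import *
d=np.load("w9.npz");R,p=d["R"],d["p"]
t=lambda u,v,z:(R.T@(wr(u,v,z,R,p)-p)*1000)
b=(t(235,11.2,.08)+t(265,11.2,.08))/2;q=(t(213,35.2,.008)+t(286,35.2,.008))/2
print("near",b,q,"len",b[0]-10.1,q[0]-15.05,"centres",(b[0]+10.1)/2,(q[0]+15.05)/2)
# did bystanders move? compare top frames
a=cv2.imread("pics/top0.png");c=grab_frame("top")[:,:,::-1]
D=np.abs(a.astype(int)-c).max(2)
for n,x,y,w in(("pliers",460,234,40),("tin",531,243,18),("spool",401,221,12)):
    x,y,w=int(x*.64),int(y*.64),int(w*.64);print(n,D[y-12:y+12,x-w:x+w].max())
print(get_state()["q"].round(2))
```

```text
near [158.92546078   1.75281049 127.94969374] [153.70303497   1.257839   199.96055948] len 148.8254607806703 138.6530349702405 centres 84.51273039033515 84.37651748512026
pliers 9
tin 9
spool 9
[-0.66  0.45  0.04  1.76 -0.03  0.93  1.64]
```

```bash
python3 -c "
from workcell import *
print(finish_job())"
```

```text
the job is handed in; nothing more can be done
None
```

The doming block is lying in the metal cradle with its hollows up, and the job was handed in at about 16 s. I rolled it left twice with the open jaws straddling it and one finger pushing its edge. It lay flat on a face after each roll. I then gripped it by opposite edges, carried it over, set it down and let go.

My last checks found no failures:
- **Seating:** the block touched down at exactly the seat height. The last pictures show it between the cheeks with the hollows up. Its sideways centre was within about 0.6 mm of the cradle's.
- **Endwise centring:** the block and cradle centres agree to about 0.2 mm.
- **Pliers, tin and spool:** the top view showed only image noise at all three, so they have not moved.
- **Robot:** the arm stood clear of everything.

**Disagreement:** before placing, the top and wrist cameras differed by 1 to 3 mm on the cradle's position. I aimed between the two, and the block went down without touching the cheeks.

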